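Bring a circuit board to test position on a sprung jig shuttle

TASK

Push the yellow plate of the test jig's sprung shuttle until the red-headed stop pin drops in behind the latch bar, then let go so that the shuttle springs back onto the pin and stays latched at mid travel with the board under the probes. Once it is latched and you have let go of it, press the green start button on the blue box fully down with a fingertip and release it. Use the fingertips only, and do not touch the circuit board or the stop pin, and leave the tools and other things on the bench where they are.

Things in the scene. Friction and masses are not known exactly. Their poses are not given: they have to be found in the camera images.
- jig: Aluminium jig fixed to the bench, base 310 x 180 x 16 mm. Origin: centre of its underside. Its x axis is the way the shuttle is pushed in (away from the robot, yaw within 0.45 rad), z up. In its frame: end block at x = -140 mm, 120 wide, 36 mm high, in front of the yellow plate; probe bridge at x = 35 to 100 mm, top 106 mm high; pin bracket at x = 0, y = -57 to -87 mm, 58 mm high.
- shuttle (a joint): Travel of the sprung grey shuttle along the jig's +x, m: 0 = out (start), 0.060 = hard end stop. A spring drives it back, 3 N at 0 rising to 6 N. Past 0.034 the stop pin drops behind its steel latch bar; let go then, it comes back only to about 0.034 (latched, mid position); let go earlier, it returns to 0. Pushing to 0.045-0.055 gives good margin.
- push_plate: Upright yellow painted plate at the front of the shuttle, 8 mm thick, 100 mm wide, 54 mm high; moves with the shuttle. Origin: centre of its lower edge, 31 mm above the bench; its top edge is 85 mm above the bench. Axes as the jig's. The board stands 7 mm behind it.
- push_face (a point): Point to push at: middle of the yellow plate's front face (the face turned to the robot), 63 mm above the bench, 22 mm below the plate's top edge. Axes as the jig's: push along +x. In the jig's frame it lies at x = -85 mm with the shuttle out, y = 0.
- board: Green circuit board 95 x 92 mm with black heat sink, blue parts and chips up to 28 mm above the shuttle deck, fixed on the shuttle behind the yellow plate. Origin: centre of its underside, on the deck 41 mm above the bench. Not to be touched.
- stop_pin (a joint): Drop of the spring-loaded brass stop pin, in m: 0 = up, resting on the shuttle's latch bar; 0.008 = fully dropped, latch engaged. It drops by itself.
- pin_knob: Red round head of the stop pin, 18 mm across, 10 mm high, at the right side of the shuttle (jig x = 0, y = -66 mm). Origin: centre of its underside, 69 mm above the bench with the pin up and 61 mm when dropped. Not to be touched.
- tester: Blue start box 100 x 90 x 45 mm, fixed to the bench to the left or to the right of the jig. Origin: centre of its underside. The button stands on its top.
- start_button (a joint): Press depth of the green button, in m: 0 = up, 0.006 = fully down. Sprung, 1.5 N at first and 5 N fully down.
- start_button_top (a point): Centre of the top face of the green button (32 mm across), 67 mm above the bench; pressed straight down.
- multimeter: Green and black handheld multimeter lying flat, 190 x 90 x 45 mm, loose, on the other side of the jig from the blue box. Origin: centre of its underside. Leave alone.
- screwdriver_amber: Screwdriver with an amber handle, 170 mm long, up to about 30 mm thick, loose, lying on the bench in front of the jig to the left. Leave alone.
- screwdriver_red: Screwdriver with a red handle, 170 mm long, up to about 30 mm thick, loose, lying in front of the jig to the right. Leave alone.
- flux_jar: Small closed jar, 48 mm across, 50 mm high, loose, beyond the left side of the jig. Origin: centre of its underside. Leave alone.
- card_box: Red box of cards 90 x 120 x 57 mm, loose, beyond the right side of the jig. Origin: centre of its underside. Leave alone.
- heat_sink: Black finned heat sink 60 x 50 x 28 mm, loose, at the right edge of the work area. Origin: centre of its underside. Leave alone.
Mind the look-alikes: they are no part of the job. Of the things that look like the tester, take the one that is farthest to the robot's left at the start.

How it is judged (in metres and radians):
On the way, in this order (a step that is already met when the one before it is completed fails the run):
1. the shuttle is latched on the dropped stop pin at mid travel, at rest, and nobody is touching the yellow plate (value of joint shuttle between 0.031 and 0.038 m and value of joint stop_pin above 0.005 m and velocity of joint shuttle between -0.005 and 0.005 m/s and contact force between anything else and push_plate below 0.1 N), for 0.2 s.
2. the green start button is pressed fully down (value of joint start_button above 0.0045 m), for 0.02 s.
3. the button is released again (value of joint start_button below 0.0015 m), for 0.1 s.
At the end, for the whole second after the job is handed in: The shuttle rests latched on the stop pin: travel between 31 and 38 mm and still, pin dropped by more than 5 mm; the start button has been pressed by more than 4.5 mm of its 6 mm after that and is up again (below 1.5 mm) (value of joint shuttle between 0.031 and 0.038 m and value of joint stop_pin above 0.005 m and value of joint start_button below 0.0015 m and velocity of joint shuttle between -0.005 and 0.005 m/s); the robot touches nothing.
It fails at once if the start button is pressed while the shuttle is not latched at mid travel (value of joint start_button above 0.003 m and (value of joint shuttle below 0.031 m or value of joint shuttle above 0.038 m or value of joint stop_pin below 0.005 m)).
It fails at once if the robot touches the circuit board (contact force between any of the fingers, the arm and board above 0.5 N).
It fails at once if the robot touches the stop pin (contact force between any of the fingers, the arm and pin_knob above 0.5 N).
It fails at once if the arm or the gripper's body, not the fingers, pushes the yellow plate (contact force between the arm and push_plate above 1 N).
It fails at once if a tool or other loose thing on the bench is lifted or shifted by more than 20 mm (distance of any of multimeter, screwdriver_amber, screwdriver_red, flux_jar, card_box, heat_sink from where it was at the start of the episode above 0.02 m).
It also fails if it takes over 40 s, if anything falls off the work surface, if the arm or the gripper's body presses on something with over 40 N, if the wrist force passes 120 N, or if a joint passes its speed limit or range.

ROBOT

A 6-joint arm with a two-finger parallel gripper is mounted at the origin on the work surface. World frame = base frame: x ahead of the robot, y to its left, z up, the work surface at z = 0. Lengths are in mm, angles in rad, forces in N, time in s.
With the tool pointing down it reaches from about 325 to 875 mm from the base axis. Payload 4.4 kg.
Tool frame: the origin (TCP) lies at the very end of the fingers, on their centre line; the grasp point (between the pads) lies manip.hold_point_z behind it (manip.hold_point_z is the distance from the TCP to the grasp point, in mm); y points along the fingers, z is the direction in which the jaws open and shut, and the axes are right-handed (so a half turn about y gives the same grasp; the last joint's range is limited). The gripper opens to 85 mm and grips with 20 to 120 N. Pads are 22 mm wide; open, the fingers measure 114 mm over their backs; the gripper's body (76 mm by 85 mm) begins 54 mm behind the grasp point. The pads swing forward as they close: fully open they stand 13 mm farther back than shut.
Start: joints at [-1.296, 0.207, 1.542, -0, 1.393, -0.15], TCP at [236.968, -523.902, 231.282] pointing down, gripper open.
Joint ranges: [-2.73, 2.73], [-0.86, 2.22], [0.23, 2.46], [-1.11, 4.25], [0.08, 2.63], [-2.82, 2.82]. Speed limits (rad/s): [2.79, 2.79, 3.14, 3.14, 3.14, 3.14].

INTERFACE

Orientations are given as a unit quaternion [x, y, z, w].
In Python, from station import manip gives the robot as it stands.
- The arm moves only by the tool drive_tool, never from a script. Its argument "increments" is a list of rows, each an object with "delta_pos": the shift along the tool's x, y, z in m, a list of three; "angular": the turn, a rotation vector about the tool's x, y, z in degrees, a list of three. In form: [{"delta_pos": [tx, ty, tz], "angular": [rx, ry, rz]}, ...]. A call has 1 to 8 rows; each row shifts and turns the commanded pose from where the row before left it, along the tool's axes as they then stand; what a row does not reach is not made up. A row lasts 1/10 s, in which the tool goes at most 50 mm and 8.59 degrees, less where a joint would pass 70% of its speed; a pose out of reach is approached as far as the arm can. A call with a gripper value outside its range is refused whole. "jaw" is the finger opening in m, from 0 to 0.0854, set as the call begins (left out, the last holds). The fingers move at their own pace and stop on an object; the grip force is fixed at half the most. Time passes only in rows, so rows that do not move let the fingers close. It gives the time, the measured TCP pose, the force and the opening at its end, in the units of the state.
- manip.observe(): the state, without advancing time (a new reading comes with each control period).
- manip.snapshot(name): name is "scene" or "top" or "wrist"; returns (picture, depth): 480x640x3 uint8, red, green, blue; 480x640 float32, mm along the optical axis (not along the pixel's ray), 0 where there is no reading.
- manip.camera_params(name): a dict with "intrinsics" (3x3 intrinsics, pixels), "k1" (the pictures are not rectified: a ray, as slopes to the right and down, at radius r is drawn at 1 + k1 r^2 times it, then the intrinsics apply), "origin" and "orientation" of the camera in the world; the wrist camera has in their place "tool_from_camera" (4x4, takes a point from camera to tool coordinates, whose origin is the TCP and whose axes are the tool frame's). Camera axes: x right, y down, z forward; pixel columns grow to the right and rows downward; lengths in mm; the calibration is good to about 2 mm. A picture is of the moment at which its call begins: read the wrist's pose just before it. camera_params takes no time and is no camera call.
- manip.hand_in(): hands the job in, once; it reports no verdict.
The state is a dict: "clock": time; "qpos": joint angles; "joint_vel": joint speeds; "effort": joint torques, N m; "eef_pos": TCP position; "tcp_rot": TCP orientation; "ft_force": force on the tool from outside, world axes, zero at the start; "wrist_torque": the same for the moment, N m; "gripper_width": finger opening in mm.
Only numpy, scipy, OpenCV 4.12 (cv2) and the standard library are available. Lean on these libraries where they do the work, as an engineer would, in place of code of your own. Each camera call takes 0.05 s, during which the arm holds its last target.

## Working session

There is one attempt and no reset: what is moved stays moved. The work goes in short steps, Python scripts to look and compute and a tool call to move; the robot and the scene stay as the last step left them, time stands still between calls to the robot, and variables do not carry over. Pictures are saved under pics/ and viewed, and the job is handed in when it is done.

Besides the shell and the picture viewer there is one more tool, called after "Request:" by a JSON object that holds its "name" and its "arguments", one argument or row to a line. drive_tool: Moves the arm, as the interface text tells. Its arguments: {"type":"object","properties":{"increments":{"type":"array"},"jaw":{"type":"number"}},"required":["increments"]}

```bash
ls; mkdir -p pics; python3 - <<'E'
from station import manip
import cv2,numpy as np
s=manip.observe();print(s, manip.hold_point_z)
for n in("scene","top"):
    p,d=manip.snapshot(n);cv2.imwrite(f"pics/{n}0.png",p[:,:,::-1]);np.save(f"pics/{n}0.npy",d);np.save(f"pics/{n}0c.npy",p)
    print(n,manip.camera_params(n))
print(manip.camera_params("wrist"))
E
```

```text
pics
{'clock': 0.0, 'qpos': array([-1.29650300e+00,  2.07458407e-01,  1.54297485e+00,  2.18942112e-05,
        1.39348954e+00, -1.50511460e-01]), 'joint_vel': array([ 0.00040177, -0.00049977,  0.00120428, -0.00068071,  0.000289  ,
        0.00099302]), 'effort': array([-2.49786717e-04, -3.83031571e+01, -2.91596246e+01, -2.17556076e-04,
        1.04335407e-02, -8.91720106e-06]), 'eef_pos': array([ 236.76311435, -523.15521911,  230.09404184]), 'tcp_rot': array([-0.14910632,  0.69203872, -0.69039327,  0.14901961]), 'ft_force': array([-0.48142769, -0.26037467, -0.76926767]), 'wrist_torque': array([-0.00641339, -0.0150051 , -0.00884831]), 'gripper_width': 85.42961388772562} 18.700000000000003
scene {'intrinsics': array([[460.0478205 ,   0.        , 324.65541651],
       [  0.        , 460.0478205 , 237.85250816],
       [  0.        ,   0.        ,   1.        ]]), 'k1': -0.12031778891731684, 'origin': array([1132.15237828,  165.25049196, 1225.95192874]), 'orientation': array([ 0.53207653,  0.80244782, -0.22809505, -0.14472287])}
top {'intrinsics': array([[615.20486291,   0.        , 321.43449978],
       [  0.        , 615.20486291, 237.67516771],
       [  0.        ,   0.        ,   1.        ]]), 'k1': -0.03104414174394855, 'origin': array([ 310.57110219, -116.09559174, 1578.70626947]), 'orientation': array([ 0.71552062, -0.69587631,  0.03907982, -0.04753081])}
{'intrinsics': array([[331.5061671,   0.       , 314.8099643],
       [  0.       , 331.5061671, 239.3058191],
       [  0.       ,   0.       ,   1.       ]]), 'k1': -0.061233390759448225, 'tool_from_camera': array([[-4.83528082e-05,  9.47123366e-01,  3.20869642e-01,
        -8.32823030e+01],
       [-6.06556084e-04, -3.20869611e-01,  9.47123183e-01,
        -1.42268631e+02],
       [ 9.99999815e-01, -1.48829368e-04,  5.89998387e-04,
        -8.48223987e-02],
       [ 0.00000000e+00,  0.00000000e+00,  0.00000000e+00,
         1.00000000e+00]])}
```

View pics/top0.png

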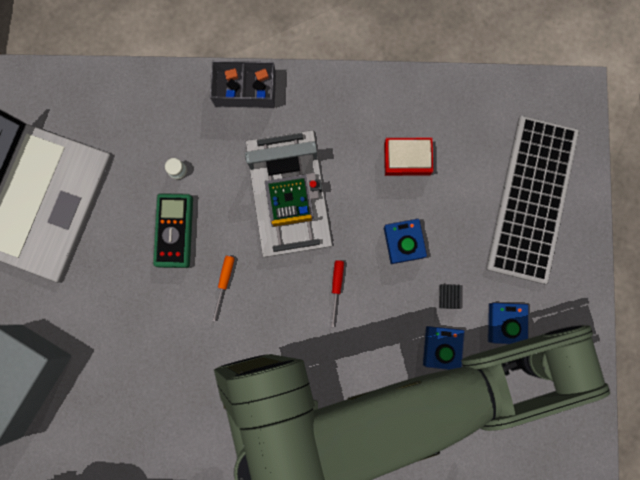

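View pics/scene0.png

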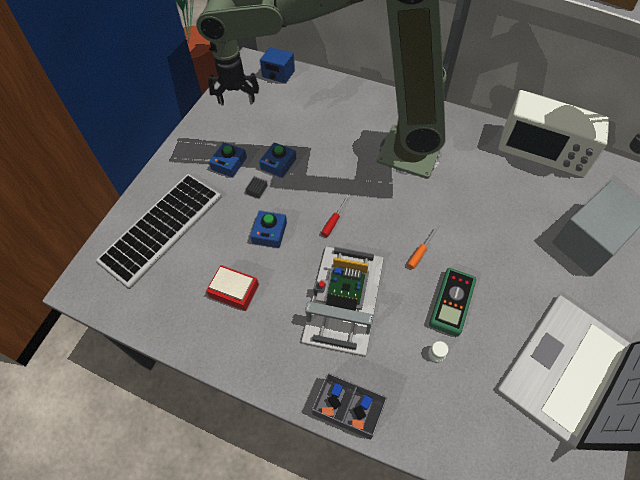

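The top view shows the jig at about (290,195), with its yellow plate at (292,221) and the red pin at (314,184). Three blue boxes appear at (405,242), (443,347) and (509,322). The leftmost is the one at (405,242).

```bash
cat > h.py <<'E'
import numpy as np,cv2
from scipy.spatial.transform import Rotation as R
from station import manip
def cam(n):
    c=manip.camera_params(n);return c["intrinsics"],c["k1"],np.array(c["origin"]),R.from_quat(c["orientation"]).as_matrix()
def plane(n,uv,z,c=None):
    K,k,o,M=c or cam(n); uv=np.atleast_2d(np.asarray(uv,float))
    q=cv2.undistortPoints(uv.reshape(-1,1,2),K,np.array([k,0,0,0,0.])).reshape(-1,2)
    d=np.c_[q,np.ones(len(q))]@M.T
    return o+d*((z-o[2])/d[:,2])[:,None]
def comps(m,amin=8):
    n,l,s,c=cv2.connectedComponentsWithStats(m.astype(np.uint8))
    return [(s[i],c[i],l==i) for i in range(1,n) if s[i,4]>=amin]
E
python3 - <<'E'
from h import *
for n in("top","scene"):
    p=np.load(f"pics/{n}0c.npy");h=cv2.cvtColor(p,cv2.COLOR_RGB2HSV)
    H,S,V=h[...,0],h[...,1],h[...,2]
    print(n,"pix yellow")
    for s,c,m in comps((H>14)&(H<32)&(S>130)&(V>90)): print(s,c,plane(n,c,85)[0])
    print("green")
    for s,c,m in comps((H>55)&(H<80)&(S>120)&(V>50),40): print(s,c,plane(n,c,67)[0])
    print("blue")
    for s,c,m in comps((H>100)&(H<125)&(S>120)&(V>40),200): print(s,c,plane(n,c,45)[0])
    print("red")
    for s,c,m in comps(((H<6)|(H>174))&(S>150)&(V>80),10): print(s,c,plane(n,c,79)[0])
    x0,y0=((230,115) if n=="top" else (280,230))
    a=p[y0:y0+150,x0:x0+200]
    cv2.imwrite(f"pics/{n}_crop.png",cv2.resize(a,None,fx=4,fy=4,interpolation=2)[:,:,::-1])
E
```

```text
top pix yellow
[271 214  41  11 163] [291.09815951 219.10429448] [538.23940919 -19.75623397  85.        ]
green
[269 179  39  40 540] [288.52222222 194.81296296] [602.18462364 -10.02677158  67.        ]
[154 194  37  73 669] [173.97757848 232.71449925] [498.97503635 271.93376825  67.        ]
[401 238  13  13 138] [407.23188406 243.96376812] [ 486.63895017 -307.70400448   67.        ]
[507 323  12  12 111] [512.58558559 328.27927928] [ 287.15171055 -566.57982666   67.        ]
[440 348  12  12 114] [445.64035088 353.53508772] [ 222.25165583 -403.91994515   67.        ]
blue
[ 384  219   43   45 1098] [404.46903461 240.70400729] [ 497.2416984  -303.47157653   45.        ]
[ 489  303   39   41 1071] [507.22875817 321.00466853] [ 304.2924768 -559.9846846   45.       ]
[ 425  327   39   43 1038] [443.90077071 346.92003854] [ 236.90440336 -403.73341792   45.        ]
red
[385 138  49  35 481] [406.06444906 158.96049896] [ 698.58356012 -300.94602091   79.        ]
[310 181   7   7  41] [312.63414634 183.75609756] [629.35576588 -69.80453194  79.        ]
[160 252   5   4  17] [161.64705882 
[... 1471 characters left out ...]
 37 744] [268.72715054 230.04301075] [ 515.51754063 -296.12695637   45.        ]
red
[322 213  18  23 184] [330.13586957 224.22826087] [ 444.34641128 -123.09151584   79.        ]
[206 265  53  46 487] [236.40657084 292.97125257] [ 750.53583729 -273.45466963   79.        ]
[212 269   7  11  11] [215. 274.] [ 722.99140978 -357.56262048   79.        ]
[452 276   4   3  11] [453.36363636 277.09090909] [473.51462314 262.50487727  79.        ]
[458 278   4   4  11] [459.81818182 279.45454545] [473.70832025 281.33712138  79.        ]
[319 281   6   6  30] [321.36666667 283.63333333] [633.65253956 -70.0075403   79.        ]
[465 281   4   3  12] [466.5 282. ] [474.20459038 300.85202654  79.        ]
```

View pics/top_crop.png

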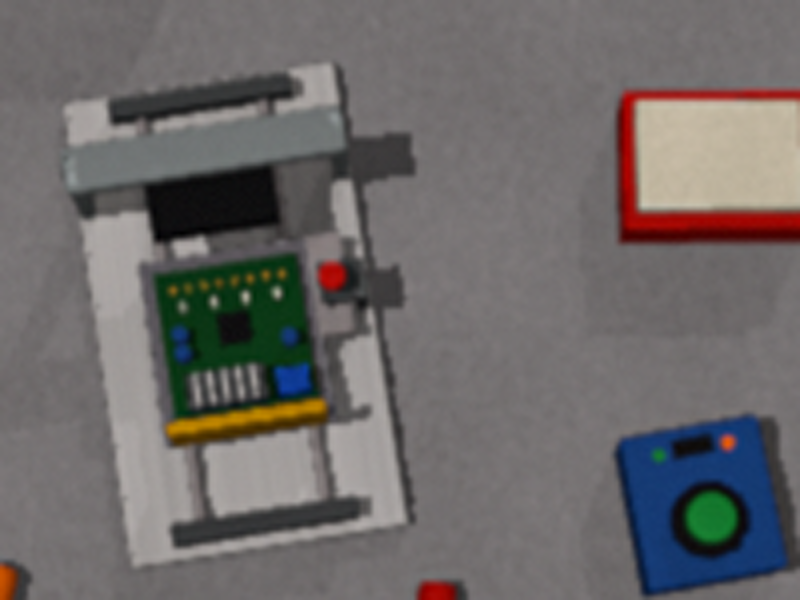

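View pics/scene_crop.png

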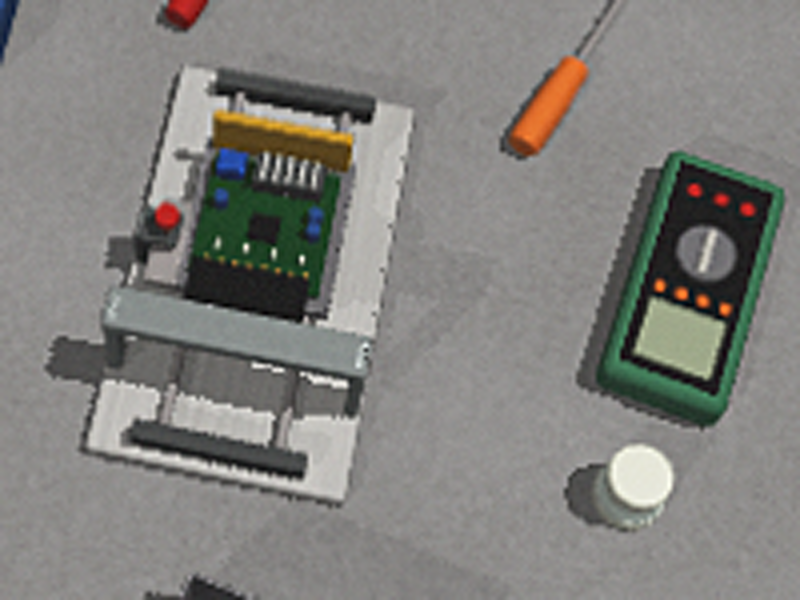

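```bash
python3 - <<'E'
from h import *
c=np.array([(135,565),(410,522),(337,64),(66,103)])/4+[230,115]-.4
P=plane("top",c,16);print(P,P.mean(0))
for a,b in((0,3),(1,2)):
    v=P[b]-P[a];print(np.arctan2(v[1],v[0]),np.hypot(*v[:2]))
for a,b in((1,0),(2,3)):
    v=P[b]-P[a];print(np.arctan2(-v[0],v[1]),np.hypot(*v[:2]))
# plate yellow front/top
p=np.load("pics/top0c.npy");h=cv2.cvtColor(p,cv2.COLOR_RGB2HSV);H,S,V=h[...,0],h[...,1],h[...,2]
s,cc,m=comps((H>14)&(H<32)&(S>130)&(V>90),50)[0]
ys,xs=np.nonzero(m); 
Q=plane("top",np.c_[xs,ys],85)[:,:2]
r=cv2.minAreaRect(Q.astype(np.float32));print(r)
w=Q-Q.mean(0);u,sv,vt=np.linalg.svd(w);print(vt[0], np.arctan2(vt[0,0],-vt[0,1]))
print(V[ys,xs].reshape(-1)[:0], Q.mean(0))
for col in (278,290,302): print(col,[(y,tuple(p[y,col])) for y in range(212,228)])
d=np.load("pics/top0.npy"); print(d[214:226,290])
E
```

```text
[[ 452.01963185   52.30494887   16.        ]
 [ 484.42825542 -122.42372339   16.        ]
 [ 784.64720891  -66.74076548   16.        ]
 [ 753.97388633  109.76853329   16.        ]] [618.76724563  -6.77275168  16.        ]
0.1880568785162394 307.37344604027794
0.18339051725400632 305.3391750717113
0.18339556227337933 177.70882868343648
0.17205912584366126 179.1546406609651
((538.2620239257812, -19.556541442871094), (9.983904838562012, 99.36504364013672), 10.807429313659668)
[ 0.18551071 -0.98264224] 0.18659156481403652
[] [538.24125411 -19.75875459]
278 [(212, (np.uint8(113), np.uint8(110), np.uint8(110))), (213, (np.uint8(104), np.uint8(99), np.uint8(100))), (214, (np.uint8(96), np.uint8(93), np.uint8(94))), (215, (np.uint8(90), np.uint8(87), np.uint8(88))), (216, (np.uint8(70), np.uint8(70), np.uint8(71))), (217, (np.uint8(35), np.uint8(42), np.uint8(42))), (218, (np.uint8(18), np.uint8(40), np.uint8(23))), (219, (np.uint8(79), np.uint8(65), np.uint8(11))), (220, (np.uint8(166), np.uint8(116), np.uint8(0))), (221, (np.uint8(189), np.uint8(132), np.uint8(0))), (222, (np.uint8(176), n
[... 1383 characters left out ...]
, (217, (np.uint8(186), np.uint8(131), np.uint8(0))), (218, (np.uint8(179), np.uint8(128), np.uint8(0))), (219, (np.uint8(119), np.uint8(83), np.uint8(0))), (220, (np.uint8(75), np.uint8(50), np.uint8(0))), (221, (np.uint8(69), np.uint8(46), np.uint8(8))), (222, (np.uint8(89), np.uint8(79), np.uint8(70))), (223, (np.uint8(145), np.uint8(141), np.uint8(139))), (224, (np.uint8(164), np.uint8(159), np.uint8(157))), (225, (np.uint8(163), np.uint8(159), np.uint8(157))), (226, (np.uint8(162), np.uint8(158), np.uint8(157))), (227, (np.uint8(162), np.uint8(158), np.uint8(157)))]
[1532.4194 1541.9332 1551.4224 1556.2458 1507.8022 1513.7345 1513.0332
 1523.4868 1539.2158 1547.5133 1580.0908 1578.1143]
```

```bash
cat >> h.py <<'E'
J0=np.array([618.8,-6.8,0.]);YAW=0.184
def J(p): return J0+R.from_euler('z',YAW).apply(p)
def plan(target,yaw,n):
    "rows to TCP target (mm), tool x heading yaw; tool down"
    s=manip.observe();p=s['eef_pos'];M=R.from_quat(s['tcp_rot'])
    y=-np.array([0,0,1.]);x=np.array([np.cos(yaw),np.sin(yaw),0]);T=R.from_matrix(np.c_[x,y,np.cross(x,y)])
    rv=(M.inv()*T).as_rotvec();print("pos",p.round(1),"toolx",M.as_matrix()[:,0].round(3),"totalrot deg",np.degrees(rv).round(2),"F",s['ft_force'].round(2),"w",s['gripper_width'],"t",s['clock'])
    for k in range(n):
        A=M*R.from_rotvec(rv*k/n)
        print((A.inv().apply(target-p)/n/1000).round(4).tolist(),np.degrees(rv/n).round(2).tolist())
E
python3 - <<'E'
from h import *
print(J([-112,0,110]))
plan(J([-112,0,200]),YAW,14)
E
```

```text
[508.69059297 -27.29191261 110.        ]
pos [ 236.8 -523.2  230.2] toolx [-0.911 -0.412 -0.   ] totalrot deg [  -0.   -166.2    -0.18] F [-0.06 -0.02  0.21] w 85.47955565341265 t 0.1
[-0.0323, 0.0022, -0.0243] [-0.0, -11.87, -0.01]
[-0.0366, 0.0022, -0.0171] [-0.0, -11.87, -0.01]
[-0.0393, 0.0022, -0.0092] [-0.0, -11.87, -0.01]
[-0.0404, 0.0022, -0.0009] [-0.0, -11.87, -0.01]
[-0.0397, 0.0022, 0.0074] [-0.0, -11.87, -0.01]
[-0.0373, 0.0022, 0.0154] [-0.0, -11.87, -0.01]
[-0.0334, 0.0022, 0.0228] [-0.0, -11.87, -0.01]
[-0.028, 0.0022, 0.0291] [-0.0, -11.87, -0.01]
[-0.0214, 0.0022, 0.0343] [-0.0, -11.87, -0.01]
[-0.0139, 0.0022, 0.0379] [-0.0, -11.87, -0.01]
[-0.0058, 0.0021, 0.04] [-0.0, -11.87, -0.01]
[0.0026, 0.0021, 0.0403] [-0.0, -11.87, -0.01]
[0.0108, 0.0022, 0.0389] [-0.0, -11.87, -0.01]
[0.0186, 0.0022, 0.0359] [-0.0, -11.87, -0.01]
```

```bash
python3 - <<'E'
from h import *
plan(J([-115,0,200]),YAW,21)
E
```

```text
pos [ 236.8 -523.2  230.2] toolx [-0.911 -0.412 -0.   ] totalrot deg [  -0.   -166.2    -0.18] F [-0.06 -0.02  0.21] w 85.47955565341265 t 0.1
[-0.0214, 0.0015, -0.0162] [-0.0, -7.91, -0.01]
[-0.0234, 0.0015, -0.0131] [-0.0, -7.91, -0.01]
[-0.025, 0.0015, -0.0098] [-0.0, -7.91, -0.01]
[-0.0261, 0.0015, -0.0062] [-0.0, -7.91, -0.01]
[-0.0267, 0.0015, -0.0026] [-0.0, -7.91, -0.01]
[-0.0268, 0.0015, 0.0011] [-0.0, -7.91, -0.01]
[-0.0264, 0.0015, 0.0048] [-0.0, -7.91, -0.01]
[-0.0255, 0.0015, 0.0084] [-0.0, -7.91, -0.01]
[-0.0241, 0.0014, 0.0118] [-0.0, -7.91, -0.01]
[-0.0222, 0.0014, 0.015] [-0.0, -7.91, -0.01]
[-0.02, 0.0014, 0.018] [-0.0, -7.91, -0.01]
[-0.0173, 0.0014, 0.0205] [-0.0, -7.91, -0.01]
[-0.0143, 0.0014, 0.0227] [-0.0, -7.91, -0.01]
[-0.011, 0.0014, 0.0245] [-0.0, -7.91, -0.01]
[-0.0076, 0.0014, 0.0258] [-0.0, -7.91, -0.01]
[-0.0039, 0.0014, 0.0266] [-0.0, -7.91, -0.01]
[-0.0002, 0.0014, 0.0268] [-0.0, -7.91, -0.01]
[0.0035, 0.0014, 0.0266] [-0.0, -7.91, -0.01]
[0.0071, 0.0014, 0.0259] [-0.0, -7.91, -0.01]
[0.0106, 0.0014, 0.0247] [-0.0, -7.91, -0.01]
[0.0139, 0.0014, 0.023] [-0.0, -7.91, -0.01]
```

Request:
{"name": "drive_tool", "arguments": {
  "increments": [
    {"delta_pos":[-0.0214,0,-0.0162],"angular":[0,-7.9,0]},
    {"delta_pos":[-0.0234,0,-0.0131],"angular":[0,-7.9,0]},
    {"delta_pos":[-0.025,0,-0.0098],"angular":[0,-7.9,0]},
    {"delta_pos":[-0.0261,0,-0.0062],"angular":[0,-7.9,0]},
    {"delta_pos":[-0.0267,0,-0.0026],"angular":[0,-7.9,0]},
    {"delta_pos":[-0.0268,0,0.001],"angular":[0,-7.9,0]},
    {"delta_pos":[-0.0264,0,0.005],"angular":[0,-7.9,0]},
    {"delta_pos":[-0.0255,0,0.0084],"angular":[0,-7.9,0]}
  ],
  "jaw": 0
}}

```text
clock: 0.9
eef_pos: [339.8, -334.0, 230.8]
tcp_rot: [-0.49, 0.51, -0.509, 0.491]
ft_force: [-0.3, -0.6, -0.9]
gripper_width: 0.0
```

Request:
{"name": "drive_tool", "arguments": {
  "increments": [
    {"delta_pos":[-0.0241,0,0.0118],"angular":[0,-7.9,0]},
    {"delta_pos":[-0.0222,0,0.015],"angular":[0,-7.9,0]},
    {"delta_pos":[-0.02,0,0.018],"angular":[0,-7.9,0]},
    {"delta_pos":[-0.0173,0,0.0205],"angular":[0,-7.9,0]},
    {"delta_pos":[-0.0143,0,0.0227],"angular":[0,-7.9,0]},
    {"delta_pos":[-0.011,0,0.0245],"angular":[0,-7.9,0]},
    {"delta_pos":[-0.0076,0,0.0258],"angular":[0,-7.9,0]},
    {"delta_pos":[-0.004,0,0.0266],"angular":[0,-7.9,0]}
  ]
}}

```text
clock: 1.7
eef_pos: [442.7, -145.5, 230.8]
tcp_rot: [-0.685, 0.177, -0.176, 0.685]
ft_force: [0.4, 0.3, -0.7]
gripper_width: 0.2
```

```bash
python3 - <<'E'
from h import *
plan(J([-115,0,200]),YAW,6)
print(manip.observe()['qpos'])
E
```

```text
pos [ 442.7 -145.5  230.8] toolx [ 0.875 -0.484 -0.001] totalrot deg [-2.000e-02 -3.948e+01 -4.000e-02] F [ 0.42  0.25 -0.67] w 0.20822631410908587 t 1.7
[-0.0003, 0.0051, 0.0223] [-0.0, -6.58, -0.01]
[0.0023, 0.0051, 0.0221] [-0.0, -6.58, -0.01]
[0.0048, 0.0051, 0.0217] [-0.0, -6.58, -0.01]
[0.0072, 0.0051, 0.021] [-0.0, -6.58, -0.01]
[0.0096, 0.0051, 0.0201] [-0.0, -6.58, -0.01]
[0.0118, 0.0051, 0.0188] [-0.0, -6.58, -0.01]
[-5.03723186e-01 -2.87903362e-02  1.79787899e+00  3.36423793e-05
  1.37332316e+00 -1.56953979e+00]
```

Request:
{"name": "drive_tool", "arguments": {
  "increments": [
    {"delta_pos":[-0.0003,0.005,0.0223],"angular":[0,-6.6,0]},
    {"delta_pos":[0.0023,0.005,0.0221],"angular":[0,-6.6,0]},
    {"delta_pos":[0.0048,0.005,0.0217],"angular":[0,-6.6,0]},
    {"delta_pos":[0.0072,0.005,0.021],"angular":[0,-6.6,0]},
    {"delta_pos":[0.0096,0.005,0.02],"angular":[0,-6.6,0]},
    {"delta_pos":[0.0118,0.005,0.0188],"angular":[0,-6.5,0]},
    {"delta_pos":[0,0,0],"angular":[0,0,0]}
  ]
}}

```text
clock: 2.4
eef_pos: [505.9, -27.5, 200.0]
tcp_rot: [-0.704, -0.064, 0.065, 0.705]
ft_force: [0.0, -0.6, 0.5]
gripper_width: -0.3
```

```bash
python3 - <<'E'
from h import *
s=manip.observe();print(s['qpos'])
plan(J([-115,0,56]),YAW,5)
p,d=manip.snapshot("wrist");cv2.imwrite("pics/w1.png",p[:,:,::-1]);np.save("pics/w1c.npy",p)
E
```

```text
[-2.25734184e-01  9.16342450e-02  1.74017525e+00  8.93233972e-04
  1.31227984e+00 -1.97916812e+00]
pos [505.9 -27.5 200. ] toolx [ 0.983  0.181 -0.002] totalrot deg [-0.1  -0.09 -0.11] F [ 0.04 -0.64  0.53] w -0.34335740712391183 t 2.4
[0.0, 0.0288, -0.0001] [-0.02, -0.02, -0.02]
[-0.0, 0.0288, -0.0001] [-0.02, -0.02, -0.02]
[-0.0, 0.0288, -0.0001] [-0.02, -0.02, -0.02]
[-0.0, 0.0288, -0.0001] [-0.02, -0.02, -0.02]
[-0.0, 0.0288, -0.0001] [-0.02, -0.02, -0.02]
```

View pics/w1.png

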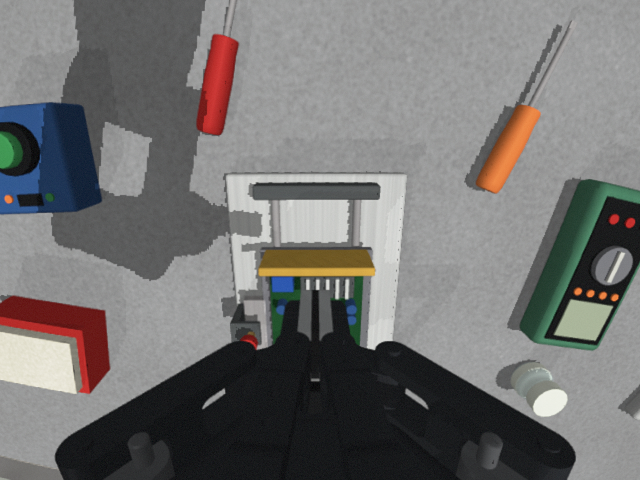

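The wrist view shows the closed fingertips at about (318,290), lined up with the yellow plate centred at (318,262). The end block is at (316,190). I'll go down in front of the plate.

Request:
{"name": "drive_tool", "arguments": {
  "increments": [
    {"delta_pos":[0,0.03,0],"angular":[0,0,0]},
    {"delta_pos":[0,0.03,0],"angular":[0,0,0]},
    {"delta_pos":[0,0.03,0],"angular":[0,0,0]},
    {"delta_pos":[0,0.03,0],"angular":[0,0,0]},
    {"delta_pos":[0,0.022,0],"angular":[0,0,0]},
    {"delta_pos":[0,0,0],"angular":[0,0,0]}
  ]
}}

```text
clock: 3.05
eef_pos: [502.4, -29.8, 56.0]
tcp_rot: [-0.704, -0.059, 0.065, 0.705]
ft_force: [-0.7, 0.6, 0.1]
gripper_width: -0.2
```

```bash
python3 - <<'E'
from h import *
plan(J([-35-11,0,58]),YAW,8)
p,d=manip.snapshot("wrist");cv2.imwrite("pics/w2.png",p[:,:,::-1])
E
```

```text
pos [502.4 -29.8  56. ] toolx [ 0.984  0.175 -0.008] totalrot deg [-0.17 -0.44 -0.45] F [-0.74  0.63  0.12] w -0.20419432248840444 t 3.05
[0.0091, -0.0003, 0.0002] [-0.02, -0.05, -0.06]
[0.0091, -0.0003, 0.0002] [-0.02, -0.05, -0.06]
[0.0091, -0.0003, 0.0002] [-0.02, -0.05, -0.06]
[0.0091, -0.0003, 0.0002] [-0.02, -0.05, -0.06]
[0.0091, -0.0003, 0.0002] [-0.02, -0.05, -0.06]
[0.0091, -0.0003, 0.0002] [-0.02, -0.05, -0.06]
[0.0091, -0.0003, 0.0002] [-0.02, -0.05, -0.06]
[0.0091, -0.0003, 0.0002] [-0.02, -0.05, -0.06]
```

View pics/w2.png

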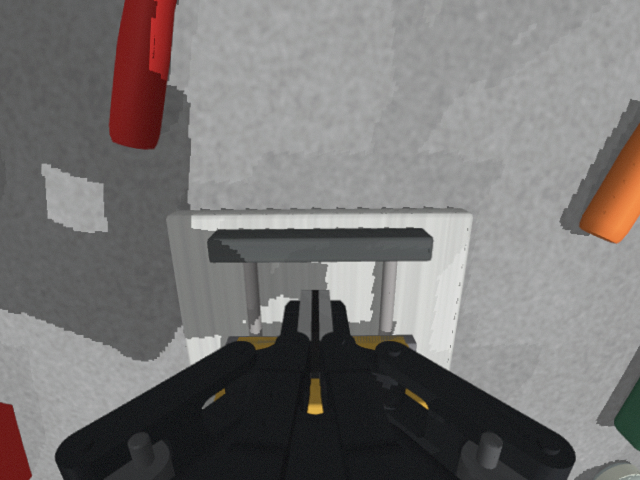

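The fingertips sit between the end block and the plate. I'll push slowly and watch the force.

Request:
{"name": "drive_tool", "arguments": {
  "increments": [
    {"delta_pos":[0.006,0,0],"angular":[0,0,-0.4]},
    {"delta_pos":[0.006,0,0],"angular":[0,0,0]},
    {"delta_pos":[0.006,0,0],"angular":[0,0,0]},
    {"delta_pos":[0.006,0,0],"angular":[0,0,0]},
    {"delta_pos":[0.006,0,0],"angular":[0,0,0]},
    {"delta_pos":[0.006,0,0],"angular":[0,0,0]},
    {"delta_pos":[0,0,0],"angular":[0,0,0]}
  ]
}}

```text
clock: 3.8
eef_pos: [542.0, -23.1, 59.6]
tcp_rot: [-0.704, -0.066, 0.061, 0.704]
ft_force: [-2.6, -0.9, 2.3]
gripper_width: -0.2
```

```bash
cat >> h.py <<'E'
def yellow(n,name):
    p,d=manip.snapshot(n);cv2.imwrite(f"pics/{name}.png",p[:,:,::-1])
    h=cv2.cvtColor(p,cv2.COLOR_RGB2HSV);H,S,V=h[...,0],h[...,1],h[...,2]
    for s,c,m in comps((H>14)&(H<32)&(S>130)&(V>90)):
        if s[4]>20: print(n,s,R.from_euler('z',-YAW).apply(plane(n,c,85)[0]-J0).round(1))
    return p
E
python3 - <<'E'
from h import *
s=manip.observe();print(R.from_euler('z',-YAW).apply(s['eef_pos']-J0))
plan(J([-46,0,56]),YAW,6)
for n in("scene","top"):yellow(n,n+"2")
E
```

```text
[-78.43867219  -1.94323066  59.64266071]
pos [542.  -23.1  59.6] toolx [0.984 0.178 0.007] totalrot deg [ 0.01 -0.28  0.39] F [-2.63 -0.92  2.27] w -0.21772994496409762 t 3.8
[0.0054, 0.0006, 0.0004] [0.0, -0.05, 0.06]
[0.0054, 0.0006, 0.0003] [0.0, -0.05, 0.06]
[0.0054, 0.0006, 0.0003] [0.0, -0.05, 0.06]
[0.0054, 0.0006, 0.0003] [0.0, -0.05, 0.06]
[0.0054, 0.0006, 0.0003] [0.0, -0.05, 0.06]
[0.0054, 0.0006, 0.0003] [0.0, -0.05, 0.06]
scene [332 263  35  13 113] [-59.    5.8  85. ]
```

Request:
{"name": "drive_tool", "arguments": {
  "increments": [
    {"delta_pos":[0.006,0.0003,0],"angular":[0,0,0.3]},
    {"delta_pos":[0.006,0.0003,0],"angular":[0,0,0]},
    {"delta_pos":[0.006,0.0003,0],"angular":[0,0,0]},
    {"delta_pos":[0.006,0.0003,0],"angular":[0,0,0]},
    {"delta_pos":[0.006,0.0003,0],"angular":[0,0,0]},
    {"delta_pos":[0.002,0,0],"angular":[0,0,0]},
    {"delta_pos":[0,0,0],"angular":[0,0,0]}
  ]
}}

```text
clock: 4.6
eef_pos: [572.3, -17.1, 57.9]
tcp_rot: [-0.704, -0.063, 0.063, 0.705]
ft_force: [-6.1, 0.5, 3.9]
gripper_width: -0.2
```

```bash
python3 - <<'E'
from h import *
s=manip.observe();print(R.from_euler('z',-YAW).apply(s['eef_pos']-J0))
plan(J([-46,0,56]),YAW,1)
for n in("scene","top"):
  p=yellow(n,n+"3")
  if n=="scene":cv2.imwrite("pics/s3c.png",cv2.resize(p[220:370,260:460],None,fx=4,fy=4)[:,:,::-1])
E
```

```text
[-47.62781144  -1.63959871  57.93208877]
pos [572.3 -17.1  57.9] toolx [ 0.984  0.178 -0.   ] totalrot deg [-0.05 -0.29 -0.01] F [-6.05  0.5   3.94] w -0.15223416514416246 t 4.6
[0.0016, 0.0019, 0.0016] [-0.05, -0.29, -0.01]
scene [330 273  35   9  98] [-29.8   3.4  85. ]
```

View pics/s3c.png

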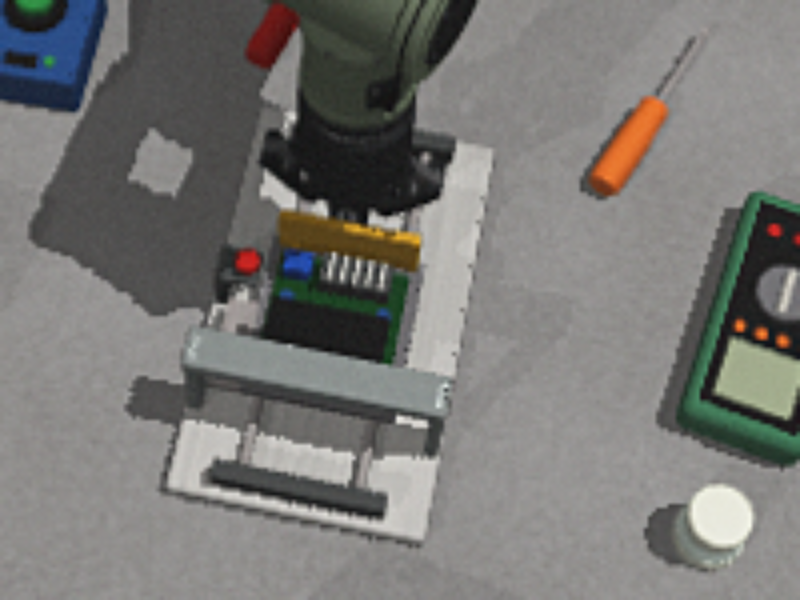

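The shuttle has moved about 48 mm, and the red head has dropped about 2 px to (321,285), so the pin looks down. I'll back off gently.

Request:
{"name": "drive_tool", "arguments": {
  "increments": [
    {"delta_pos":[-0.005,0,0],"angular":[0,0,0]},
    {"delta_pos":[-0.005,0,0],"angular":[0,0,0]},
    {"delta_pos":[-0.005,0,0],"angular":[0,0,0]},
    {"delta_pos":[-0.005,0,0],"angular":[0,0,0]},
    {"delta_pos":[-0.008,0,0],"angular":[0,0,0]},
    {"delta_pos":[-0.01,0,0],"angular":[0,0,0]},
    {"delta_pos":[-0.007,0,0],"angular":[0,0,0]},
    {"delta_pos":[0,0,0],"angular":[0,0,0]}
  ]
}}

```text
clock: 5.5
eef_pos: [527.6, -25.6, 57.8]
tcp_rot: [-0.704, -0.063, 0.063, 0.704]
ft_force: [-0.0, 0.1, -0.6]
gripper_width: 0.0
```

```bash
python3 - <<'E'
from h import *
s=manip.observe();print(R.from_euler('z',-YAW).apply(s['eef_pos']-J0),s['ft_force'])
for n in("scene","top"):
  p=yellow(n,n+"4")
  if n=="scene":cv2.imwrite("pics/s4c.png",cv2.resize(p[220:370,260:460],None,fx=4,fy=4)[:,:,::-1])
E
```

```text
[-93.14615875  -1.79563104  57.77710329] [-0.01563446  0.12201825 -0.56113484]
scene [331 268  35  11 122] [-43.8   1.2  85. ]
```

View pics/s4c.png

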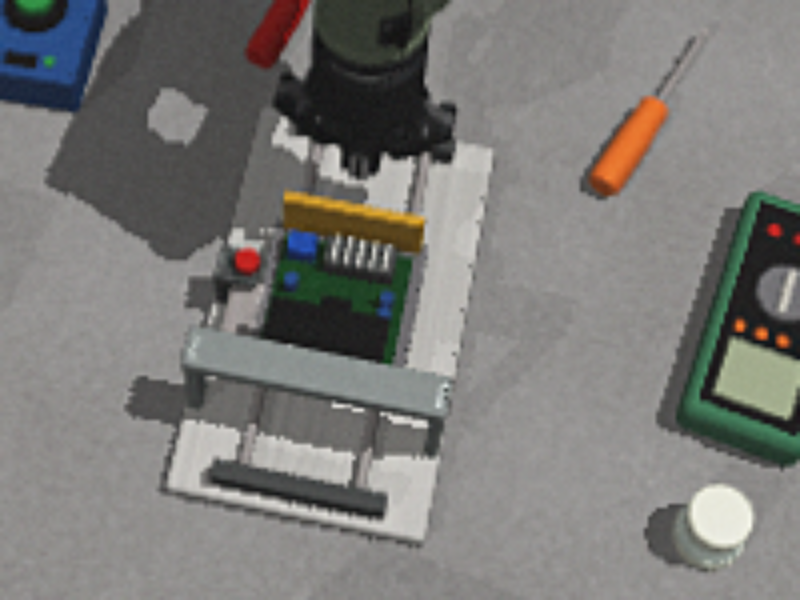

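The shuttle is latched, with the plate about 34 mm from its start, the pin down and no contact force. Next I'll rise and move over to the button.

Request:
{"name": "drive_tool", "arguments": {
  "increments": [
    {"delta_pos":[0,-0.03,0],"angular":[0,0,0]},
    {"delta_pos":[0,-0.04,0],"angular":[0,0,0]},
    {"delta_pos":[0,-0.03,0],"angular":[0,0,0]},
    {"delta_pos":[0,0,0],"angular":[0,0,0]}
  ]
}}

```text
clock: 6.0
eef_pos: [533.3, -26.4, 163.8]
tcp_rot: [0.705, 0.068, -0.058, -0.703]
ft_force: [0.6, -0.6, 0.3]
gripper_width: 0.4
```

```bash
python3 - <<'E'
from h import *
plan(np.array([488.2,-308.1,130]),YAW,8)
E
```

```text
pos [533.3 -26.4 163.8] toolx [0.984 0.178 0.013] totalrot deg [ 0.26 -0.29  0.75] F [ 0.56 -0.63  0.35] w 0.38353168346710953 t 6.0
[-0.0119, 0.0042, -0.0336] [0.03, -0.04, 0.09]
[-0.0119, 0.0042, -0.0336] [0.03, -0.04, 0.09]
[-0.0119, 0.0042, -0.0336] [0.03, -0.04, 0.09]
[-0.0119, 0.0042, -0.0336] [0.03, -0.04, 0.09]
[-0.0119, 0.0042, -0.0336] [0.03, -0.04, 0.09]
[-0.0119, 0.0042, -0.0336] [0.03, -0.04, 0.09]
[-0.012, 0.0042, -0.0336] [0.03, -0.04, 0.09]
[-0.012, 0.0042, -0.0336] [0.03, -0.04, 0.09]
```

Request:
{"name": "drive_tool", "arguments": {
  "increments": [
    {"delta_pos":[-0.012,0.004,-0.0336],"angular":[0,0,0]},
    {"delta_pos":[-0.012,0.004,-0.0336],"angular":[0,0,0]},
    {"delta_pos":[-0.012,0.004,-0.0336],"angular":[0,0,0]},
    {"delta_pos":[-0.012,0.004,-0.0336],"angular":[0,0,0]},
    {"delta_pos":[-0.012,0.004,-0.0336],"angular":[0,0,0]},
    {"delta_pos":[-0.012,0.004,-0.0336],"angular":[0,0,0]},
    {"delta_pos":[-0.012,0.004,-0.0336],"angular":[0,0,0]},
    {"delta_pos":[-0.012,0.004,-0.0336],"angular":[0,0,0]}
  ]
}}

```text
clock: 6.8
eef_pos: [481.5, -308.3, 124.7]
tcp_rot: [-0.704, -0.064, 0.063, 0.705]
ft_force: [0.7, 0.6, 0.9]
gripper_width: -0.1
```

Request:
{"name": "drive_tool", "arguments": {
  "increments": [
    {"delta_pos":[0,0,0],"angular":[0,0,0]},
    {"delta_pos":[0,0,0],"angular":[0,0,0]}
  ]
}}

```text
clock: 7.0
eef_pos: [481.4, -307.3, 124.8]
tcp_rot: [-0.704, -0.063, 0.062, 0.705]
ft_force: [0.7, 0.3, -0.7]
gripper_width: -0.1
```

```bash
python3 - <<'E'
from h import *
plan(np.array([488.2,-308.1,72]),YAW,3)
s=manip.observe();c=manip.camera_params("wrist");T=c["tool_from_camera"]
M=R.from_quat(s['tcp_rot']).as_matrix()
C=(c["intrinsics"],c["k1"],s['eef_pos']+M@T[:3,3],M@T[:3,:3])
p,d=manip.snapshot("wrist");cv2.imwrite("pics/w5.png",p[:,:,::-1])
h=cv2.cvtColor(p,cv2.COLOR_RGB2HSV);H,S,V=h[...,0],h[...,1],h[...,2]
for s_,cc,m in comps((H>55)&(H<80)&(S>120)&(V>50),60): print(s_,cc,plane("wrist",cc,67,C)[0])
for n in("top","scene"):yellow(n,n+"5")
E
```

```text
pos [ 481.4 -307.3  124.8] toolx [0.984 0.176 0.001] totalrot deg [-0.1  -0.41  0.06] F [ 0.71  0.33 -0.71] w -0.13135154677475142 t 7.0
[0.0022, 0.0176, -0.0007] [-0.03, -0.14, 0.02]
[0.0022, 0.0176, -0.0007] [-0.03, -0.14, 0.02]
[0.0022, 0.0176, -0.0007] [-0.03, -0.14, 0.02]
[ 288  240   47   48 1806] [311.13289037 263.32668882] [ 484.22065018 -309.05487328   67.        ]
[556 418  42  32 264] [571.17045455 433.28030303] [603.34736634 -59.45165088  67.        ]
[572 439  55  33 562] [606.16192171 456.84875445] [629.63350905  -6.39602444  67.        ]
[575 451  20   8  74] [585.16216216 454.74324324] [628.09468031 -30.99103202  67.        ]
top [269 201  41  10 161] [-47.7   1.6  85. ]
scene [331 268  35  15 197] [-38.3   1.1  85. ]
```

View pics/w5.png

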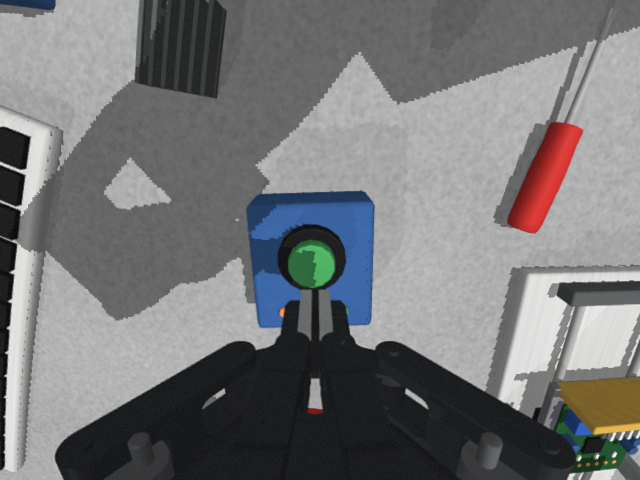

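View pics/scene5.png

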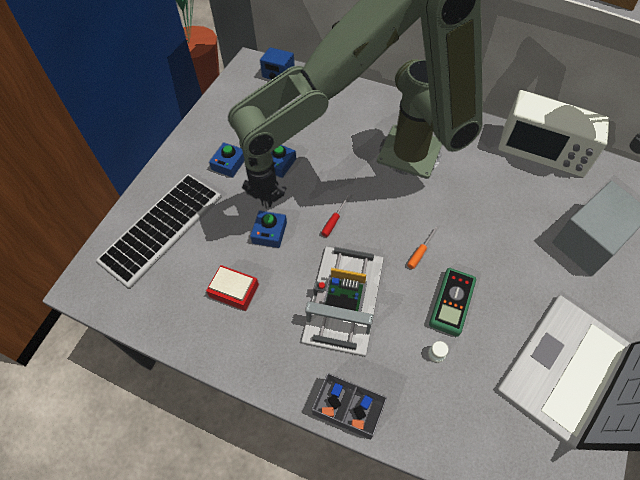

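The top view puts the plate 33.9 mm from its start, so it is still latched. The wrist view puts the target button at (311,263), just ahead of the tips. I'll line up and go down to about 72 mm.

Request:
{"name": "drive_tool", "arguments": {
  "increments": [
    {"delta_pos":[0.005,0.015,-0.002],"angular":[0,0,0]},
    {"delta_pos":[0,0.02,0],"angular":[0,0,0]},
    {"delta_pos":[0,0.018,0],"angular":[0,0,0]},
    {"delta_pos":[0,0,0],"angular":[0,0,0]}
  ]
}}

```text
clock: 7.55
eef_pos: [485.5, -305.2, 69.0]
tcp_rot: [-0.702, -0.062, 0.065, 0.706]
ft_force: [-0.5, 0.6, -0.0]
gripper_width: -0.2
```

Request:
{"name": "drive_tool", "arguments": {
  "increments": [
    {"delta_pos":[0,0.004,0],"angular":[0,0,0]},
    {"delta_pos":[0,0.004,0],"angular":[0,0,0]},
    {"delta_pos":[0,0,0],"angular":[0,0,0]}
  ]
}}

```text
clock: 7.85
eef_pos: [488.2, -308.2, 65.5]
tcp_rot: [0.704, 0.064, -0.062, -0.704]
ft_force: [-0.5, 1.1, 2.3]
gripper_width: 0.0
```

Contact begins at about z 65.5 with 2.3 N. I'll press further.

Request:
{"name": "drive_tool", "arguments": {
  "increments": [
    {"delta_pos":[0,0.003,0],"angular":[0,0,0]},
    {"delta_pos":[0,0.002,0],"angular":[0,0,0]},
    {"delta_pos":[0,0,0],"angular":[0,0,0]}
  ]
}}

```text
clock: 8.15
eef_pos: [488.3, -308.5, 61.1]
tcp_rot: [0.705, 0.064, -0.062, -0.704]
ft_force: [0.1, 1.8, 6.4]
gripper_width: 0.0
```

Request:
{"name": "drive_tool", "arguments": {
  "increments": [
    {"delta_pos":[0,0.002,0],"angular":[0,0,0]},
    {"delta_pos":[0,0.001,0],"angular":[0,0,0]},
    {"delta_pos":[0,0,0],"angular":[0,0,0]}
  ]
}}

```text
clock: 8.45
eef_pos: [488.4, -308.6, 60.8]
tcp_rot: [0.705, 0.064, -0.062, -0.704]
ft_force: [-5.3, 6.4, 20.6]
gripper_width: -0.1
```

The button is on its hard stop: z stayed at 60.8 while the force rose to 20.6 N. I'll release and retreat.

Request:
{"name": "drive_tool", "arguments": {
  "increments": [
    {"delta_pos":[0,-0.006,0],"angular":[0,0,0]},
    {"delta_pos":[0,-0.02,0],"angular":[0,0,0]},
    {"delta_pos":[0,-0.03,0],"angular":[0,0,0]},
    {"delta_pos":[0,-0.03,0],"angular":[0,0,0]},
    {"delta_pos":[0,0,0],"angular":[0,0,0]},
    {"delta_pos":[0,0,0],"angular":[0,0,0]},
    {"delta_pos":[0,0,0],"angular":[0,0,0]}
  ]
}}

```text
clock: 9.15
eef_pos: [486.3, -307.6, 141.4]
tcp_rot: [-0.704, -0.063, 0.063, 0.705]
ft_force: [0.6, -0.2, 0.4]
gripper_width: 0.1
```

```bash
python3 - <<'E'
from h import *
s=manip.observe();print(s['eef_pos'],s['ft_force'],abs(s['joint_vel']).max())
for n in("top","scene"):
    p=yellow(n,n+"6")
cv2.imwrite("pics/s6c.png",cv2.resize(p[190:340,220:420],None,fx=4,fy=4)[:,:,::-1])
E
```

```text
[ 486.28001239 -307.5890696   141.39934873] [ 0.58679939 -0.18013917  0.41027174] 0.013483457415931375
top [269 201  41  10 162] [-47.7   1.7  85. ]
scene [331 268  35  15 200] [-38.3   0.4  85. ]
```

View pics/s6c.png

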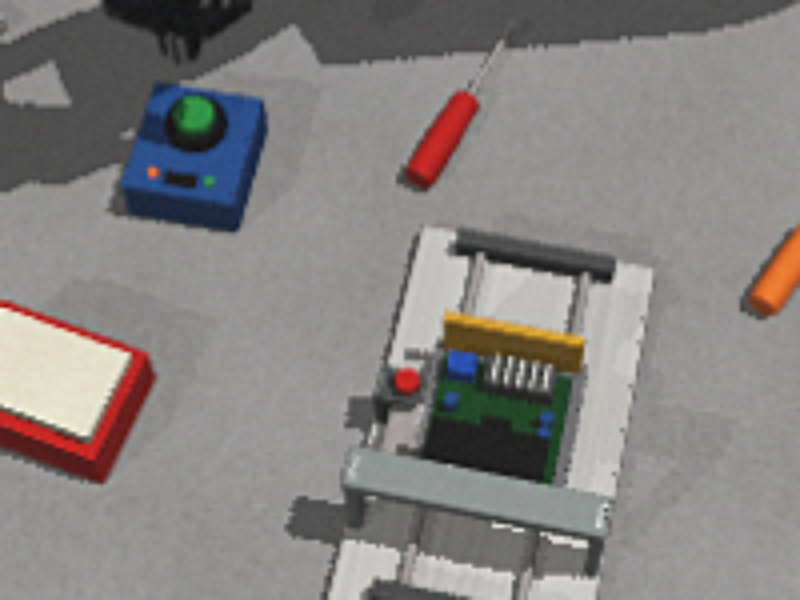

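The button is up at crop (195,117), the shuttle is still latched with the plate at (513,340), and the gripper is clear. I'll hand in.

```bash
python3 -c "
from station import manip
print(manip.hand_in())"
```

```text
the job is handed in; nothing more can be done
None
```

The shuttle is latched at mid travel and the green start button has been pressed fully and released. I handed the job in at about 9.3 s; no verdict was reported.

- **Shuttle:** I pushed the yellow plate about 48 mm with the closed fingertips, until the red pin head was seen to drop, then backed off. The top view put the plate 33.9 mm from its start both before and after the button press. The scene camera's readings agreed to within a few millimetres, but the arm partly blocked its view of the plate.
- **Button:** I used the leftmost of the three blue boxes. The button met its hard stop at z = 60.8 mm, about 6 mm down, where the force rose to 20.6 N.
- **Final check:** The button looked up again in the last picture. The fingertips were at z = 141 mm and touching nothing, with about 0.5 N of sensor noise. I did not measure whether the loose items had shifted, but the arm met no unexpected force.

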